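# Open the push-and-turn disinfectant bottle

### The arm

A 7-joint arm with a two-finger parallel gripper is mounted at the origin on a cart in front of the work surface, level with it; the furniture and walls round the work are solid. World frame = base frame: x ahead of the robot, y to its left, z up, the work surface at z = 0. Lengths are in m, angles in rad, forces in N, time in s.
With the tool pointing down it reaches from about 0.35 to 0.9 m from the base axis. Payload 8.1 kg.
Tool frame: the origin (TCP) lies midway between the tips of the shut fingers; the grasp point (between the pads) lies 19 mm behind it; x points along the fingers, z is the direction in which the jaws open and shut, and the axes are right-handed (so a half turn about x gives the same grasp; the last joint's range is limited). The gripper opens to 92 mm and grips with 3 to 60 N. Pads are 19 mm wide; open, the fingers measure 130 mm over their backs; the gripper's body (75 mm by 190 mm) begins 47 mm behind the grasp point.
Start: joints at [-1.357, 0.434, 0.025, 1.573, -0.012, 1.134, -0.075], TCP at [0.195, 0.594, 0.227] pointing down, gripper open.
Joint ranges: [-2.62, 2.62], [-0.44, 2.09], [-1.27, 1.32], [0.08, 2.57], [-1.32, 4.46], [0.12, 2], [-2.74, 2.74]. Speed limits (rad/s): [2.22, 2.22, 3.01, 3.01, 3.14, 3.14, 3.14].

### API

Orientations are given as a rotation vector (axis times angle).
In Python, from cell import arm gives the robot as it stands. The module is installed in compiled form; this text tells all that it offers.
- The arm moves only by the tool move_arm, never from a script. Its argument "steps" is text: rows parted by semicolons, each of 5 numbers parted by spaces: the shift along the tool's x, y, z in m, then the turn about the tool's x in rad, then the closure in counts, from 0 (fully open) to 255 (shut). A call has 1 to 10 rows; each row is the pose to reach, as a shift and turn from the pose commanded when the call began, along the tool's axes at that moment; what a row does not reach only later rows make up. A row lasts 1/12 s, in which the tool goes at most 41.7 mm and 7.16 degrees, less where a joint would pass 70% of its speed; a pose out of reach is approached as far as the arm can. A call with a gripper value outside its range is refused whole. The fingers move at their own pace and stop on an object; "squeeze" is the grip in N (left out, the last holds). Time passes only in rows, so rows that repeat a pose let the fingers close. It gives the time, the measured TCP pose, the force and the opening at its end, in the units of the state.
- arm.observe(): the state, without advancing time (a new reading comes with each control period).
- arm.get_image(name): name is "side" or "top" or "wrist"; returns a dict with "img" (420x560x3 uint8, blue, green, red), "z_map" (420x560 float32, m along the optical axis (not along the pixel's ray), 0 where there is no reading), "vfov" (degrees; the focal length in pixels is half the picture's height over the tangent of half this angle, whatever the lens; pixels are square), "cx", "cy" (the principal point, pixels), "extrinsics" (4x4, takes a point from camera to world coordinates). Camera axes: x right, y up, looking along -z (the intrinsics and any distortion apply to the point x, -y, -z); pixel columns grow to the right and rows downward; lengths in m; the calibration is good to about 2 mm. The wrist camera is an equidistant fisheye: a pixel r from the principal point sees the ray r / f radians off the axis. A picture is of the moment at which its call begins.
- arm.sign_off(): hands the job in, once; it reports no verdict.
The state is a dict: "clock": time; "joints": joint angles; "dq": joint speeds; "joint_efforts": joint torques, N m; "position": TCP position; "ee_rot": TCP orientation; "force": force on the tool from outside, world axes, zero at the start; "ft_torque": the same for the moment, N m; "width": opening from 0.0 (shut) to 1.0 (fully open).
Only numpy, scipy, OpenCV 4.12 (cv2) and the standard library are available. Lean on these libraries where they do the work, as an engineer would, in place of code of your own. Each camera call takes 0.05 s, during which the arm holds its last target.

### The job

The egg disinfectant bottle clamped in its stand has a child-resistant cap: press the red cap down firmly against its spring, feeling the force rather than ramming it onto the neck, and while it is down turn it anticlockwise (seen from above) until it comes free. Lift the cap off and set it down the right way up in the steel tray without dropping it. Do not force the cap by twisting or pulling while it is still locked, and leave the beaker, the brown bottle, the egg dish and the tally counter where they stand.

Things in the scene. Friction and masses are not known exactly. Their poses are not given: they have to be found in the camera images.
- bottle: White round bottle (72 mm diameter, blue band) clamped in a fixed grey stand (plate 130 x 120 x 10 mm; two clamp posts 61 mm high, reaching 58 mm from the axis on its +-y sides); cannot move. Origin on its axis at the table surface. Shoulder 101 mm high. Locked, the cap's x lies along the bottle's x (within 0.06 rad), its lower edge 112 mm up. Over 60 N in all between cap and bottle breaks it.
- neck: The bottle's neck, fixed, hidden in the cap; origin on the axis, 121 mm above the table. Three teeth hold three lugs in the cap. Somewhere 2.5 to 6.5 mm below its locked height (differs from bottle to bottle, cannot be seen) the cap's lugs pass under the teeth; 1 mm lower it meets a rigid rim. Over 20 N on teeth or rim breaks them. A push of 20 to 25 N is right for every bottle, 30 N too much.
- plug (a joint): Rubber spring plug in the bottle's mouth, under the cap: travel in m, 0 with the cap locked, positive downward. Pushes the cap up with 9 N at 0 and 1.4 N more per mm; fully relaxed at -0.0064. Kept down, the cap is turned anticlockwise (seen from above) from its locked yaw; it is clear of the teeth between 0.7 and 1.35 rad (middle 1.05), an end stop follows at 1.4. Clockwise is blocked.
- cap: Loose red plastic cap, 50 mm high, about 60 g; origin on its axis at the lower edge of its skirt, z up, x through the small white mark on the ledge. Skirt 54 mm diameter, z = 0 to 22 mm, topped by a flat ledge (z = 22 mm) on which fingertips can press; above it a ribbed round grip, 38 mm diameter, z = 22 to 50 mm, to be gripped at any yaw. Starts locked on the bottle.
- cap_grip (a point): Centre of the cap's ribbed round grip, on the cap's axis, 36 mm above its lower edge, 14 mm above the ledge and 14 mm below its top; same axes as the cap.
- tray: Fixed shallow open steel tray, 130 mm (its x) by 160 mm (its y), 14 mm high, walls 3 mm, floor 3 mm thick; origin at the centre of its underside, on the table. The cap is to stand on its floor.
- glass_beaker: Bystander: clear beaker, 75 mm diameter, 83 mm high; origin at the centre of its underside.
- iodine_bottle: Bystander: small brown bottle with a dark cap, 42 mm diameter, 78 mm high; origin at the centre of its underside.
- petri_dish: Bystander: shallow clear dish with dark eggs, 58 mm diameter, 12 mm high; origin at the centre of its underside.
- tally_counter: Bystander: grey hand tally counter, 43 x 64 x 22 mm; origin at the middle of its underside.

How it is judged:
By the outcome, as a careful person would: the job done as asked, in the order asked, and still so for the second after the job is handed in, with the robot touching nothing.
It also fails if it takes over 69 s, if anything falls off the work surface, if the arm or the gripper's body presses on something with over 40 N, if the wrist force passes 120 N, or if a joint passes its speed limit or range.

## Working session

There is one attempt and no reset: what is moved stays moved. The work goes in short steps, Python scripts to look and compute and a tool call to move; the robot and the scene stay as the last step left them, time stands still between calls to the robot, and variables do not carry over. Pictures are saved under pics/ and viewed, and the job is handed in when it is done.

Besides the shell and the picture viewer there is one more tool, called after "Call:" by a JSON object that holds its "fn" and its "kwargs", one argument or row to a line. move_arm: Moves the arm, as the interface text tells. Its arguments: {"type":"object","properties":{"steps":{"type":"string"},"squeeze":{"type":"number"}},"required":["steps"]}

```bash
mkdir -p pics
cat > h.py <<'E'
from cell import arm
import numpy as np, cv2
from scipy.spatial.transform import Rotation as R
def snap(n,f):
    d=arm.get_image(n); cv2.imwrite('pics/%s.png'%f,d['img']); np.savez('/tmp/%s.npz'%f,**d); return d
def pix(d,u,v,z=None):
    f=d['img'].shape[0]/2/np.tan(np.radians(float(d['vfov']))/2)
    if z is None: z=d['z_map'][v,u]
    p=np.array([(u-d['cx'])/f*z,-(v-d['cy'])/f*z,-z,1]); return (d['extrinsics']@p)[:3]
def cloud(d):
    f=d['img'].shape[0]/2/np.tan(np.radians(float(d['vfov']))/2)
    v,u=np.mgrid[:420,:560]; z=d['z_map']
    P=np.stack([(u-d['cx'])/f*z,-(v-d['cy'])/f*z,-z,np.ones_like(z)],-1)
    return (P@d['extrinsics'].T)[...,:3]
E
python3 - <<'E'
from h import *
for n in('side','top','wrist'):
    d=snap(n,n+'0'); print(n,d['vfov'],d['cx'],d['cy'],d['extrinsics'].round(3).tolist())
print(arm.observe())
E
```

```text
side 47.47301307819547 278.06451777174243 207.29284418852492 [[0.974, 0.104, -0.2, 0.382], [-0.225, 0.396, -0.89, -0.784], [-0.014, 0.912, 0.409, 0.461], [0.0, 0.0, 0.0, 1.0]]
top 46.29273860568506 282.13286116094343 205.66827284389257 [[-0.073, 0.972, -0.224, 0.361], [-0.997, -0.071, 0.015, 0.009], [-0.001, 0.225, 0.974, 1.027], [0.0, 0.0, 0.0, 1.0]]
wrist 65.70646984690485 284.1351045994707 215.51766258221832 [[0.311, -0.912, -0.267, 0.122], [0.95, 0.299, 0.089, 0.618], [-0.001, -0.282, 0.96, 0.383], [0.0, 0.0, 0.0, 1.0]]
{'clock': 0.15, 'joints': array([-1.35657894,  0.43509832,  0.02495666,  1.57385092, -0.01161863,
        1.13399448, -0.07511787]), 'dq': array([ 0.0010891 , -0.00218273, -0.00105757, -0.00195806,  0.00133971,
       -0.00065964, -0.00056851]), 'joint_efforts': array([ 1.49865122e-03, -6.68252492e+01,  9.85590778e-01, -3.14691818e+01,
       -6.05860166e-02,  3.94207437e-02,  1.48376876e-04]), 'position': array([0.19462699, 0.59353268, 0.22611743]), 'ee_rot': array([-0.97343743,  1.34356072,  0.97215024]), 'force': array([ 0.36148216, -0.83063678,  0.04397002]), 'ft_torque': array([0.00552698, 0.02156123, 0.01585442]), 'width': 0.9992849240574668}
```

View pics/side0.png

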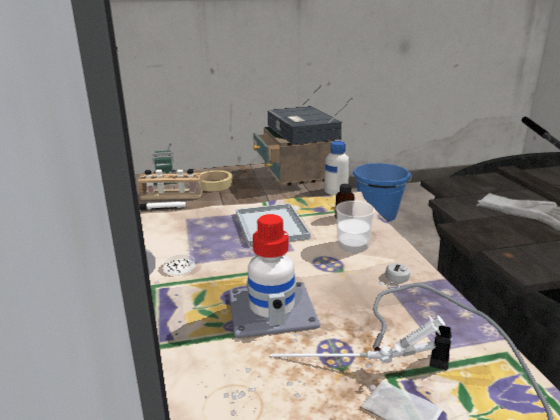

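View pics/top0.png

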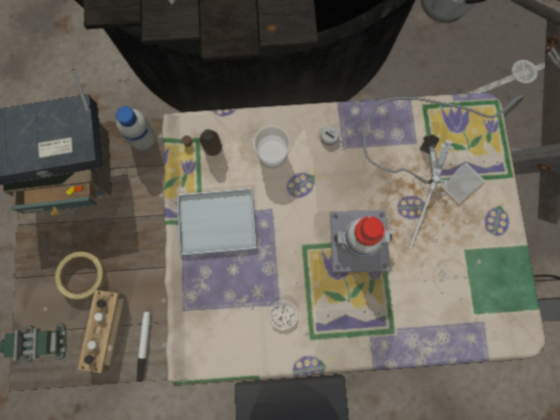

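View pics/wrist0.png

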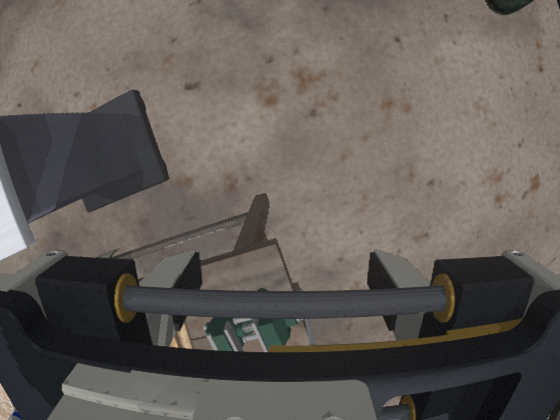

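The pictures show the red cap at about (370,231) in the top view and (270,232) in the side view. The tray is at about (218,221) in the top view. The beaker (272,145), brown bottle (211,142), dish (284,317) and counter (330,135) stand clear of both. Next I'll measure.

Run:
```python
from h import *
for n in('top','side'):
    d=dict(np.load('/tmp/%s0.npz'%n)); C=cloud(d); b,g,r=[d['img'][...,i].astype(int) for i in range(3)]
    m=(r>140)&(g<60)&(b<60)&(C[...,2]>.05)
    P=C[m]; 
    for lo,hi in((.157,.17),(.115,.132),(.132,.138),(.14,.155)):
        Q=P[(P[:,2]>lo)&(P[:,2]<hi)]
        if len(Q)>5: print(n,lo,len(Q),Q.mean(0).round(4),Q.min(0).round(4),Q.max(0).round(4))
    for lo in (.12,.14):
        Q=P[(P[:,2]>lo)&(P[:,2]<lo+.014)]
        if len(Q)>5:
            A=np.c_[2*Q[:,:2],np.ones(len(Q))]; s=np.linalg.lstsq(A,(Q[:,:2]**2).sum(1),rcond=None)[0]
            print('circ',lo,s[:2].round(4),np.sqrt(s[2]+s[0]**2+s[1]**2).round(4))
    if n=='top':
        for u,v in((218,221),(180,193),(253,190),(257,250),(182,254),(272,130),(284,317),(211,142),(330,135),(125,118),(60,140)): print(u,v,pix(d,u,v).round(3))
    # tray rim & base plate
    i=d['img']
    for k,(x0,x1,y0,y1) in {'cap':(330,400,195,275) if n=='top' else (225,325,205,340),'tray':(170,270,180,265) if n=='top' else (225,320,195,250)}.items():
        cv2.imwrite(f'pics/{n}_{k}.png',cv2.resize(i[y0:y1,x0:x1],None,fx=6,fy=6,interpolation=cv2.INTER_CUBIC))
    H=C[...,2]; m=(H>.04); print('high',n,C[m][:,2].max())
```

```text
top 0.157 296 [ 0.5085 -0.1628  0.1616] [ 0.4924 -0.1803  0.1575] [ 0.526  -0.1461  0.1657]
top 0.115 26 [ 0.4996 -0.151   0.1311] [ 0.4874 -0.1808  0.1283] [ 0.5272 -0.1376  0.132 ]
top 0.132 103 [ 0.505  -0.1509  0.1339] [ 0.4861 -0.1852  0.132 ] [ 0.5321 -0.1378  0.1376]
circ 0.12 [ 0.5083 -0.1624] 0.022
218 221 [0.573 0.131 0.003]
180 193 [0.641 0.21  0.001]
253 190 [0.635 0.053 0.004]
257 250 [0.506 0.052 0.002]
182 254 [0.507 0.207 0.015]
272 130 [0.745 0.003 0.067]
284 317 [ 0.365  0.006 -0.002]
211 142 [0.73  0.131 0.06 ]
330 135 [ 0.743 -0.122  0.02 ]
125 118 [0.767 0.289 0.127]
60 140 [0.714 0.397 0.168]
high top 1.0268175358942415
side 0.157 234 [ 0.5074 -0.17    0.16  ] [ 0.4905 -0.185   0.157 ] [ 0.524  -0.1504  0.1617]
side 0.115 373 [ 0.5049 -0.1858  0.1241] [ 0.4819 -0.1936  0.115 ] [ 0.5321 -0.1434  0.132 ]
side 0.132 218 [ 0.5036 -0.1774  0.1337] [ 0.4824 -0.1908  0.132 ] [ 0.5323 -0.1485  0.138 ]
side 0.14 231 [ 0.5054 -0.1793  0.1475] [ 0.4899 -0.1852  0.14  ] [ 0.5267 -0.1632  0.155 ]
circ 0.12 [ 0.5077 -0.1685] 0.0225
circ 0.14 [ 0.5088 -0.1656] 0.018
high side 0.4614425892695719
```

View pics/top_cap.png

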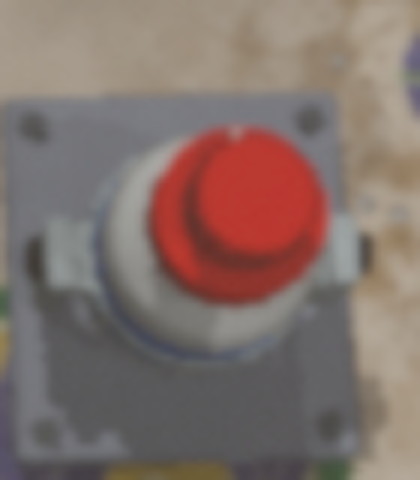

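View pics/side_cap.png

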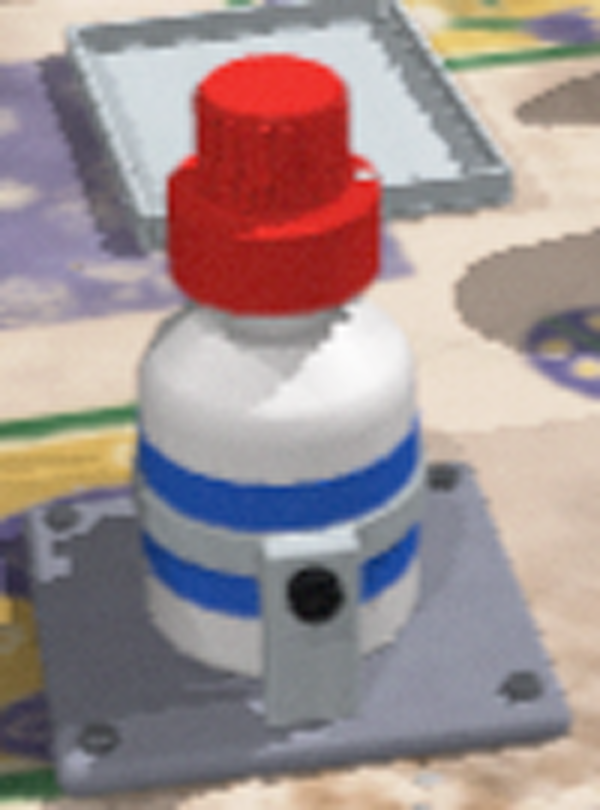

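The white mark sits at the cap's +x edge, at crop pixel (234,132). The bottle's x axis therefore lies roughly along world +x. Next I'll check the column in the side view, the tray edges and the tool frame.

Run:
```python
from h import *
d=dict(np.load('/tmp/side0.npz'));C=cloud(d)
for u,v in((40,100),(40,300),(110,200),(140,300),(120,100),(150,390)): print(u,v,C[v,u].round(3))
d=dict(np.load('/tmp/top0.npz'));C=cloud(d)
H=C[...,2]
m=np.zeros(H.shape,bool); m[175:270,165:275]=1
Q=C[m&(H>.008)&(H<.022)]; 
r=cv2.minAreaRect(Q[:,:2].astype(np.float32)); print('tray',r,len(Q))
m[:]=0;m[200:280,320:400]=1
Q=C[m&(H>.006)&(H<.016)]; print('plate',cv2.minAreaRect(Q[:,:2].astype(np.float32)))
print('base region',[C[v,u].round(3).tolist() for u,v in((290,385),(290,415),(60,140),(130,130),(80,180),(78,275),(545,300),(410,20))])
o=arm.observe(); M=R.from_rotvec(o['ee_rot']).as_matrix(); print(M.round(3))
t=np.array([.508,-.1645,.2]); print(M.T@(t-o['position']))
print('z jaw az',np.arctan2(M[1,2],M[0,2]))
```

```text
40 100 [ 0.355 -0.672  0.441]
40 300 [ 0.356 -0.703  0.411]
110 200 [ 0.357 -0.609  0.392]
140 300 [ 0.362 -0.609  0.346]
120 100 [ 0.363 -0.577  0.422]
150 390 [ 0.36  -0.61   0.297]
tray ((0.5788237452507019, 0.14730630815029144), (0.20302891731262207, 0.1886431723833084), 0.026396287605166435) 1425
plate ((0.508970320224762, -0.17338290810585022), (0.13950373232364655, 0.12988772988319397), 86.98970794677734)
base region [[0.153, 0.001, -0.645], [0.112, 0.008, -0.369], [0.714, 0.397, 0.168], [0.754, 0.289, 0.096], [0.649, 0.378, 0.119], [0.481, 0.426, 0.001], [0.36, -0.539, -0.016], [1.497, -0.59, -0.739]]
[[-0.    -0.95   0.312]
 [-0.001  0.312  0.95 ]
 [-1.    -0.    -0.001]]
[ 0.02691293 -0.53398383 -0.62260362]
z jaw az 1.2539007075319542
```

View pics/top_tray.png

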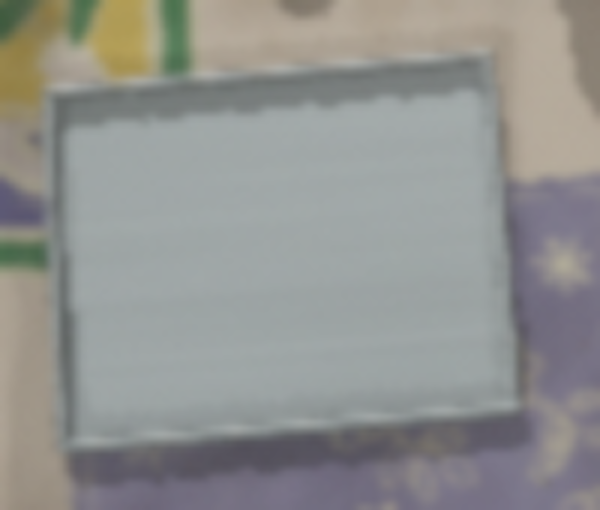

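Call:
{"fn": "move_arm", "kwargs": {
  "steps": "-0.02 -0.02 -0.025 0.1 0;-0.03 -0.04 -0.05 0.2 0;-0.03 -0.067 -0.078 0.3 0;-0.03 -0.093 -0.11 0.4 0;-0.03 -0.12 -0.14 0.5 0;-0.03 -0.147 -0.17 0.6 0;-0.03 -0.173 -0.2 0.7 0;-0.03 -0.2 -0.23 0.8 0;-0.03 -0.227 -0.26 0.9 0;-0.03 -0.25 -0.29 1.0 0",
  "squeeze": 5
}}

```text
clock: 0.98
position: [0.3426, 0.2382, 0.2567]
ee_rot: [-0.195, 1.562, 0.195]
force: [0.5, -0.1, 0.0]
width: 1.001
```

```bash
cat >> h.py <<'E'
def rel(t,jaw=None):
    o=arm.observe(); M=R.from_rotvec(o['ee_rot']).as_matrix()
    print('clk',o['clock'],'pos',o['position'].round(4),'F',o['force'].round(2),'w',round(o['width']*92,2),'q',o['joints'].round(3)); print(M.round(3).tolist())
    print('shift',(M.T@(np.array(t)-o['position'])).round(4))
    az=np.arctan2(M[1,2],M[0,2]); print('az',az, 'turn',None if jaw is None else az-jaw)
E
python3 -c "
from h import *
rel([.508,-.1645,.2],-.8)"
```

```text
clk 0.9833 pos [0.3426 0.2382 0.2567] F [ 0.47 -0.07  0.05] w 92.05 q [-1.061  0.049  0.344  2.017 -0.019  1.078 -0.459]
[[0.0, -0.246, 0.969], [0.0, 0.969, 0.246], [-1.0, 0.0, 0.0]]
shift [ 0.0567 -0.431   0.0613]
az 0.24835354363132556 turn 1.0483535436313256
```

Call:
{"fn": "move_arm", "kwargs": {
  "steps": "0.0 -0.03 0.005 0.1 0;0.0 -0.07 0.01 0.2 0;0.0 -0.11 0.015 0.3 0;0.0 -0.15 0.02 0.4 0;0.0 -0.19 0.027 0.5 0;0.0 -0.23 0.033 0.6 0;0.0 -0.27 0.038 0.7 0;0.01 -0.31 0.044 0.8 0;0.02 -0.35 0.05 0.9 0;0.03 -0.38 0.055 1.0 0"
}}

```text
clock: 1.82
position: [0.4913, -0.117, 0.2267]
ee_rot: [0.588, 1.488, -0.588]
force: [-0.3, 0.2, -0.2]
width: 1.0
```

```bash
python3 -c "
from h import *
rel([.508,-.1645,.2],-.8)"
```

```text
clk 1.8167 pos [ 0.4913 -0.117   0.2267] F [-0.34  0.21 -0.23] w 92.04 q [-0.493  0.281  0.79   1.906 -0.229  1.045 -0.36 ]
[[0.002, 0.683, 0.73], [-0.001, 0.73, -0.683], [-1.0, 0.0, 0.002]]
shift [ 0.0268 -0.0233  0.0446]
az -0.7523920288896226 turn 0.0476079711103774
```

Call:
{"fn": "move_arm", "kwargs": {
  "steps": "0.01 -0.023 0.045 0.05 60;0.015 -0.023 0.045 0.05 125;0.015 -0.023 0.045 0.05 125;0.015 -0.023 0.045 0.05 125;0.015 -0.023 0.045 0.05 125;0.015 -0.023 0.045 0.05 125"
}}

```text
clock: 2.32
position: [0.5081, -0.1595, 0.212]
ee_rot: [0.621, 1.48, -0.62]
force: [-0.8, -0.1, 0.1]
width: 0.616
```

```bash
python3 -c "
from h import *
rel([.508,-.1645,.2],-.8)
d=snap('wrist','w1');snap('top','t1');snap('side','s1')
print(d['extrinsics'].round(4).tolist())"
```

```text
clk 2.3167 pos [ 0.5081 -0.1595  0.212 ] F [-0.77 -0.15  0.05] w 56.67 q [-0.384  0.357  0.788  1.863 -0.292  1.041 -0.272]
[[0.0, 0.713, 0.701], [0.001, 0.701, -0.713], [-1.0, 0.001, -0.0]]
shift [ 0.012  -0.0036  0.0035]
az -0.7938929406706501 turn 0.006107059329349962
[[0.7011, 0.6841, 0.201, 0.5622], [-0.713, 0.673, 0.1965, -0.1057], [-0.0009, -0.2811, 0.9597, 0.3695], [0.0, 0.0, 0.0, 1.0]]
```

View pics/w1.png

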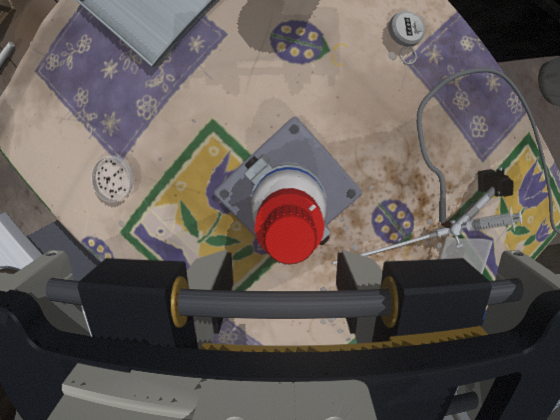

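View pics/s1.png

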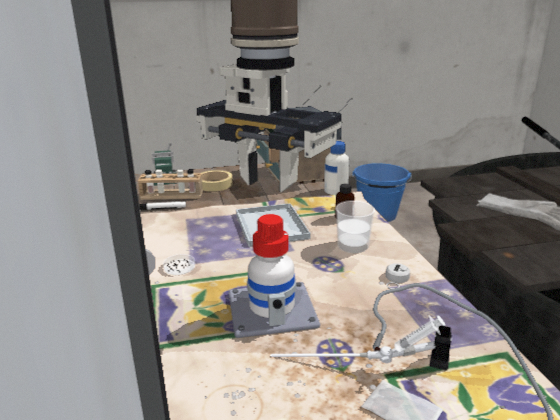

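The wrist view shows the cap between the fingers at (290,230). Its mark is at (312,208). I'll fit the cap axis from this depth map too.

Run:
```python
from h import *
d=dict(np.load('/tmp/w1.npz')); f=210/np.tan(np.radians(float(d['vfov']))/2)
v,u=np.mgrid[:420,:560]; x=(u-d['cx'])/f; y=(v-d['cy'])/f; r=np.hypot(x,y)
k=np.tan(r)/np.maximum(r,1e-9); z=d['z_map']
P=np.stack([x*k*z,-y*k*z,-z,np.ones_like(z)],-1)@d['extrinsics'].T
b,g,rr=[d['img'][...,i].astype(int) for i in range(3)]
m=(rr>140)&(g<60)&(b<60)
Q=P[m][:,:3]; print(len(Q),np.percentile(Q[:,2],[1,10,50,90,99]).round(4))
def circ(S):
    A=np.c_[2*S[:,:2],np.ones(len(S))]; s=np.linalg.lstsq(A,(S[:,:2]**2).sum(1),rcond=None)[0]; return s[:2].round(4),np.sqrt(s[2]+s[0]**2+s[1]**2).round(4)
top=Q[Q[:,2]>.159]; print(len(top),top[:,:2].mean(0),cv2.minEnclosingCircle(top[:,:2].astype(np.float32)))
for lo,hi in((.115,.13),(.138,.156)):
    S=Q[(Q[:,2]>lo)&(Q[:,2]<hi)]
    if len(S)>9: print(lo,len(S),circ(S))
dt=dict(np.load('/tmp/top0.npz'));C=cloud(dt);b,g,rr=[dt['img'][...,i].astype(int) for i in range(3)]
Q=C[(rr>140)&(g<60)&(b<60)&(C[...,2]>.155)]; print(cv2.minEnclosingCircle(Q[:,:2].astype(np.float32)))
ds=dict(np.load('/tmp/side0.npz'));C=cloud(ds);b,g,rr=[ds['img'][...,i].astype(int) for i in range(3)]
Q=C[(rr>140)&(g<60)&(b<60)&(C[...,2]>.159)]; print(cv2.minEnclosingCircle(Q[:,:2].astype(np.float32)))
```

```text
2821 [0.1324 0.1332 0.1611 0.1622 0.1629]
1861 [ 0.50975495 -0.16291986] ((0.5287505984306335, -0.13966386020183563), 0.04776961728930473)
((0.4412640333175659, -0.08218137174844742), 0.1211734265089035)
((0.44565439224243164, -0.4670494794845581), 0.32296404242515564)
```

Call:
{"fn": "move_arm", "kwargs": {
  "steps": "0.0 -0.0 0.003 0.0 125;0.0 -0.0 0.003 0.0 125;0.0 -0.0 0.003 0.0 125;0.0 -0.0 0.003 0.0 125"
}}

```text
clock: 2.8
position: [0.5101, -0.1631, 0.2117]
ee_rot: [0.622, 1.48, -0.622]
force: [0.4, 0.2, -0.4]
width: 0.508
```

```bash
python3 -c "
from h import *
rel([.509,-.1635,.137],-.8)"
```

```text
clk 2.8 pos [ 0.5101 -0.1631  0.2117] F [ 0.43  0.23 -0.43] w 46.71 q [-0.376  0.363  0.788  1.856 -0.296  1.043 -0.266]
[[0.0, 0.715, 0.7], [0.0, 0.7, -0.715], [-1.0, 0.0, -0.0]]
shift [ 0.0747 -0.0011 -0.0005]
az -0.7960878908375125 turn 0.00391210916248752
```

Call:
{"fn": "move_arm", "kwargs": {
  "steps": "0.02 -0.001 -0.0005 0 125;0.035 -0.001 -0.0005 0 125;0.044 -0.001 -0.0005 0 125;0.05 -0.001 -0.0005 0 125;0.056 -0.001 -0.0005 0 125;0.062 -0.001 -0.0005 0 125;0.067 -0.001 -0.0005 0 125;0.071 -0.001 -0.0005 0 125;0.071 -0.001 -0.0005 0 125;0.071 -0.001 -0.0005 0 125"
}}

```text
clock: 3.63
position: [0.5091, -0.1635, 0.1407]
ee_rot: [0.622, 1.48, -0.622]
force: [-0.3, 0.3, 1.3]
width: 0.512
```

```bash
python3 -c "
from h import *
rel([.509,-.1635,.134],-.8)
d=snap('side','s2'); cv2.imwrite('pics/s2c.png',cv2.resize(d['img'][180:280,200:340],None,fx=5,fy=5,interpolation=2))
d=snap('wrist','w2')"
```

```text
clk 3.6333 pos [ 0.5091 -0.1635  0.1407] F [-0.29  0.31  1.32] w 47.13 q [-0.32   0.449  0.731  1.941 -0.381  0.893 -0.19 ]
[[-0.0, 0.715, 0.699], [-0.0, 0.699, -0.715], [-1.0, -0.0, -0.0]]
shift [ 0.0067 -0.0001 -0.0001]
az -0.7961486806024795 turn 0.0038513193975205917
```

View pics/s2c.png

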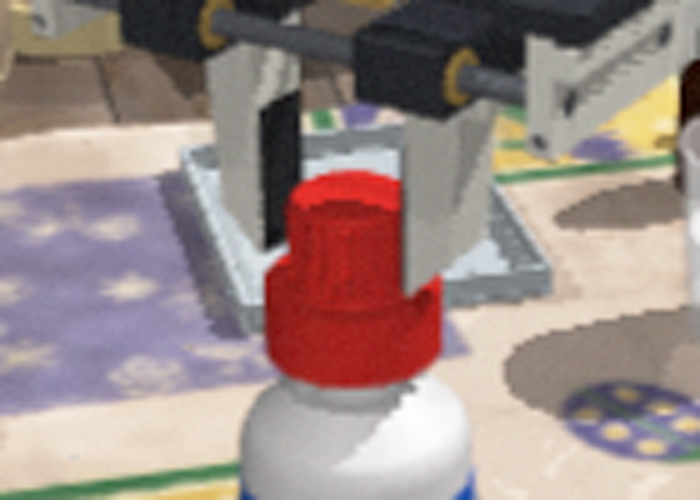

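View pics/w2.png

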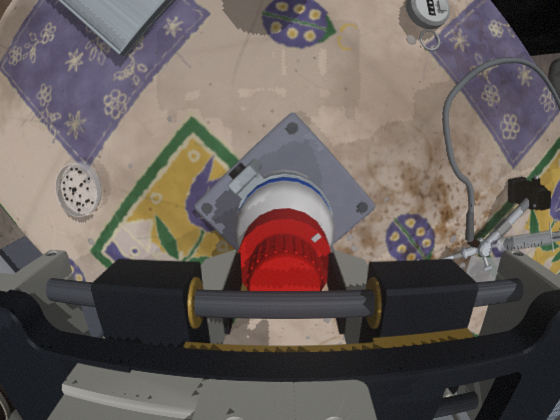

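The side crop shows the fingers straddling the ribbed grip, with the tips just above the ledge. I'll feel down to it in small steps.

Call:
{"fn": "move_arm", "kwargs": {
  "steps": "0.002 0 0 0 125;0.004 0 0 0 125;0.005 0 0 0 125;0.005 0 0 0 125;0.005 0 0 0 125"
}}

```text
clock: 4.15
position: [0.509, -0.1635, 0.1357]
ee_rot: [0.622, 1.48, -0.622]
force: [0.7, -0.3, 0.0]
width: 0.506
```

Call:
{"fn": "move_arm", "kwargs": {
  "steps": "0.0005 0 0 0 125;0.001 0 0 0 125;0.001 0 0 0 125"
}}

```text
clock: 4.4
position: [0.5091, -0.1635, 0.1347]
ee_rot: [0.622, 1.48, -0.622]
force: [-0.3, -1.2, -0.2]
width: 0.507
```

Call:
{"fn": "move_arm", "kwargs": {
  "steps": "0.0005 0 0 0 125;0.001 0 0 0 125;0.001 0 0 0 125"
}}

```text
clock: 4.65
position: [0.5091, -0.1635, 0.1342]
ee_rot: [0.623, 1.48, -0.622]
force: [-2.4, 1.4, 8.4]
width: 0.509
```

Contact is at z ≈ 0.1345 with 8 N, below the 9 N preload. I'll close gently to check the centring.

Call:
{"fn": "move_arm", "kwargs": {
  "steps": "0 0 0 0 160;0 0 0 0 165;0 0 0 0 165;0 0 0 0 165;0 0 0 0 165",
  "squeeze": 5
}}

```text
clock: 5.07
position: [0.5097, -0.1637, 0.1345]
ee_rot: [0.623, 1.478, -0.622]
force: [-1.4, 0.7, 7.3]
width: 0.409
```

```bash
python3 -c "
from h import *
rel([.509,-.1635,.134],-.8); print(arm.observe()['ft_torque'])
for i in range(3): snap('top','x'); print(arm.observe()['force'])"
```

```text
clk 5.0667 pos [ 0.5097 -0.1637  0.1345] F [-1.43  0.7   7.31] w 37.66 q [-0.314  0.457  0.725  1.947 -0.39   0.879 -0.182]
[[0.001, 0.715, 0.699], [-0.0, 0.699, -0.715], [-1.0, 0.001, 0.001]]
shift [ 0.0005 -0.0003 -0.0006]
az -0.796121683402619 turn 0.0038783165973810263
[0.06034029 0.3945888  0.02281271]
[-1.43430427  0.46384039  6.98745473]
[-0.7856624   1.35502768  7.35829549]
[-1.17932     1.40919744  7.7614712 ]
```

Call:
{"fn": "move_arm", "kwargs": {
  "steps": "0 0 0 0 200;0 0 0 0 200;0 0 0 0 200",
  "squeeze": 22
}}

```text
clock: 5.47
position: [0.5097, -0.1637, 0.1345]
ee_rot: [0.623, 1.478, -0.622]
force: [-1.8, 1.5, 8.3]
width: 0.407
```

Call:
{"fn": "move_arm", "kwargs": {
  "steps": "0.0005 0 0 0 200;0.001 0 0 0 200;0.001 0 0 0 200"
}}

```text
clock: 5.72
position: [0.5097, -0.1637, 0.1335]
ee_rot: [0.623, 1.478, -0.622]
force: [-1.1, 1.8, 8.8]
width: 0.409
```

Call:
{"fn": "move_arm", "kwargs": {
  "steps": "0.0005 0 0 0 200;0.001 0 0 0 200;0.001 0 0 0 200"
}}

```text
clock: 5.97
position: [0.5097, -0.1637, 0.1326]
ee_rot: [0.623, 1.478, -0.622]
force: [-1.4, 1.9, 9.9]
width: 0.411
```

Call:
{"fn": "move_arm", "kwargs": {
  "steps": "0.0005 0 0 0 200;0.001 0 0 0 200;0.001 0 0 0 200"
}}

```text
clock: 6.22
position: [0.5096, -0.1637, 0.1316]
ee_rot: [0.623, 1.478, -0.622]
force: [-2.7, 1.0, 12.0]
width: 0.412
```

Call:
{"fn": "move_arm", "kwargs": {
  "steps": "0.0005 0 0 0 200;0.001 0 0 0 200;0.001 0 0 0 200"
}}

```text
clock: 6.47
position: [0.5097, -0.1637, 0.1307]
ee_rot: [0.623, 1.478, -0.621]
force: [-2.8, 1.9, 13.2]
width: 0.411
```

Call:
{"fn": "move_arm", "kwargs": {
  "steps": "0.0005 0 0 0 200;0.001 0 0 0 200;0.001 0 0 0 200"
}}

```text
clock: 6.72
position: [0.5097, -0.1637, 0.1298]
ee_rot: [0.623, 1.478, -0.621]
force: [-3.0, 2.0, 15.0]
width: 0.406
```

Call:
{"fn": "move_arm", "kwargs": {
  "steps": "0.0004 0 0 0 200;0.0008 0 0 0 200;0.0008 0 0 0 200"
}}

```text
clock: 6.97
position: [0.5097, -0.1637, 0.1291]
ee_rot: [0.623, 1.478, -0.621]
force: [-3.4, 1.1, 14.8]
width: 0.41
```

Call:
{"fn": "move_arm", "kwargs": {
  "steps": "0.0004 0 0 0 200;0.0008 0 0 0 200;0.0008 0 0 0 200"
}}

```text
clock: 7.22
position: [0.5097, -0.1638, 0.1284]
ee_rot: [0.623, 1.478, -0.621]
force: [-3.3, 2.2, 16.7]
width: 0.41
```

Call:
{"fn": "move_arm", "kwargs": {
  "steps": "0.0003 0 0 0 200;0.0006 0 0 0 200;0.0006 0 0 0 200"
}}

```text
clock: 7.47
position: [0.5097, -0.1637, 0.1279]
ee_rot: [0.623, 1.478, -0.621]
force: [-4.1, 2.9, 17.1]
width: 0.406
```

Call:
{"fn": "move_arm", "kwargs": {
  "steps": "0.0003 0 0 0 200;0.0005 0 0 0 200;0.0005 0 0 0 200"
}}

```text
clock: 7.72
position: [0.5097, -0.1637, 0.1274]
ee_rot: [0.623, 1.478, -0.621]
force: [-3.6, 2.6, 17.0]
width: 0.41
```

Call:
{"fn": "move_arm", "kwargs": {
  "steps": "0.0002 0 0 0 200;0.0004 0 0 0 200;0.0004 0 0 0 200"
}}

```text
clock: 7.97
position: [0.5097, -0.1637, 0.1273]
ee_rot: [0.623, 1.478, -0.621]
force: [-5.6, 3.1, 20.1]
width: 0.405
```

The rim is felt: at about 7 mm of travel the force jumps to 20 N with no further motion. I'll press slightly more, then turn in small pieces while watching the force.

Call:
{"fn": "move_arm", "kwargs": {
  "steps": "0.0001 0 0 0 200;0.0001 0 0 -0.03 200;0.0001 0 0 -0.06 200;0.0001 0 0 -0.1 200;0.0001 0 0 -0.1 200"
}}

```text
clock: 8.38
position: [0.5102, -0.1639, 0.1273]
ee_rot: [0.544, 1.499, -0.542]
force: [-3.0, 1.3, 20.0]
width: 0.405
```

```bash
python3 -c "
from h import *
rel([.509,-.1635,.134],-.8+.1); print(arm.observe()['ft_torque'])"
```

```text
clk 8.3833 pos [ 0.5102 -0.1639  0.1273] F [-2.96  1.27 19.95] w 37.29 q [-0.287  0.46   0.688  1.952 -0.383  0.858 -0.089]
[[0.003, 0.64, 0.769], [0.0, 0.769, -0.64], [-1.0, 0.002, 0.002]]
shift [-0.0067 -0.0005 -0.0012]
az -0.6939181374138458 turn 0.006081862586154285
[ 0.34637311  0.90152208 -0.04056433]
```

Call:
{"fn": "move_arm", "kwargs": {
  "steps": "0.0001 0 0 -0.04 200;0.0001 0 0 -0.08 200;0.0001 0 0 -0.12 200;0.0001 0 0 -0.16 200;0.0001 0 0 -0.2 200;0.0001 0 0 -0.24 200;0.0001 0 0 -0.28 200;0.0001 0 0 -0.3 200;0.0001 0 0 -0.3 200"
}}

```text
clock: 9.13
position: [0.5109, -0.1638, 0.1273]
ee_rot: [0.31, 1.544, -0.309]
force: [-1.6, 1.3, 17.5]
width: 0.407
```

```bash
python3 -c "
from h import *
rel([.509,-.1635,.134],-.8+.4); print(arm.observe()['ft_torque'])
d=snap('wrist','w3');cv2.imwrite('pics/w3c.png',cv2.resize(d['img'][200:300,210:360],None,fx=5,fy=5))"
```

```text
clk 9.1333 pos [ 0.5109 -0.1638  0.1273] F [-1.63  1.34 17.48] w 37.47 q [-0.231  0.442  0.603  1.948 -0.332  0.846  0.156]
[[0.004, 0.385, 0.923], [0.0, 0.923, -0.385], [-1.0, 0.002, 0.004]]
shift [-0.0067 -0.0005 -0.0018]
az -0.3948194941502332 turn 0.005180505849766814
[ 0.41117702  0.47913398 -0.05863587]
```

View pics/w3c.png

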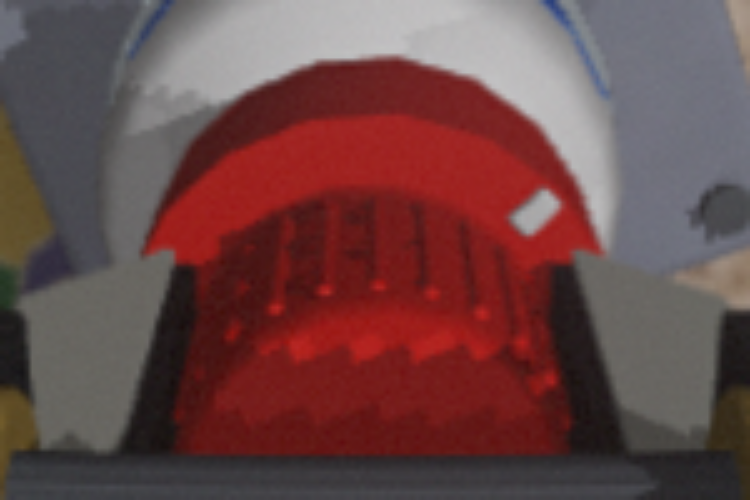

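The mark sits at about (317,242), unchanged relative to the fingers, so the cap is turning with the gripper. I'll go on to about 1.05 rad.

Call:
{"fn": "move_arm", "kwargs": {
  "steps": "0.0002 0 0 -0.04 200;0.0002 0 0 -0.08 200;0.0002 0 0 -0.12 200;0.0002 0 0 -0.16 200;0.0002 0 0 -0.2 200;0.0002 0 0 -0.24 200;0.0002 0 0 -0.28 200;0.0002 0 0 -0.3 200;0.0002 0 0 -0.3 200"
}}

```text
clock: 9.93
position: [0.5107, -0.1633, 0.1272]
ee_rot: [0.075, 1.566, -0.073]
force: [-2.4, 3.5, 21.9]
width: 0.409
```

Call:
{"fn": "move_arm", "kwargs": {
  "steps": "0.0001 0 0 -0.04 200;0.0001 0 0 -0.08 200;0.0001 0 0 -0.12 200;0.0001 0 0 -0.16 200;0.0001 0 0 -0.2 200;0.0001 0 0 -0.24 200;0.0001 0 0 -0.28 200;0.0001 0 0 -0.32 200;0.0001 0 0 -0.35 200;0.0001 0 0 -0.35 200"
}}

```text
clock: 10.77
position: [0.5104, -0.1633, 0.1272]
ee_rot: [-0.2, 1.558, 0.201]
force: [-4.2, 4.5, 23.1]
width: 0.41
```

```bash
python3 -c "
from h import *
rel([.509,-.1635,.134],-.8+1.05); print(arm.observe()['ft_torque'])
d=snap('wrist','w4');cv2.imwrite('pics/w4c.png',cv2.resize(d['img'][200:300,210:360],None,fx=5,fy=5))"
```

```text
clk 10.7667 pos [ 0.5104 -0.1633  0.1272] F [-4.17  4.52 23.11] w 37.73 q [-0.106  0.415  0.426  1.939 -0.23   0.831  0.699]
[[0.003, -0.253, 0.967], [0.001, 0.967, 0.253], [-1.0, 0.0, 0.003]]
shift [-0.0068  0.0001 -0.0014]
az 0.2558980000095746 turn 0.005898000009574578
[ 0.80942514  1.18335135 -0.0261647 ]
```

View pics/w4c.png

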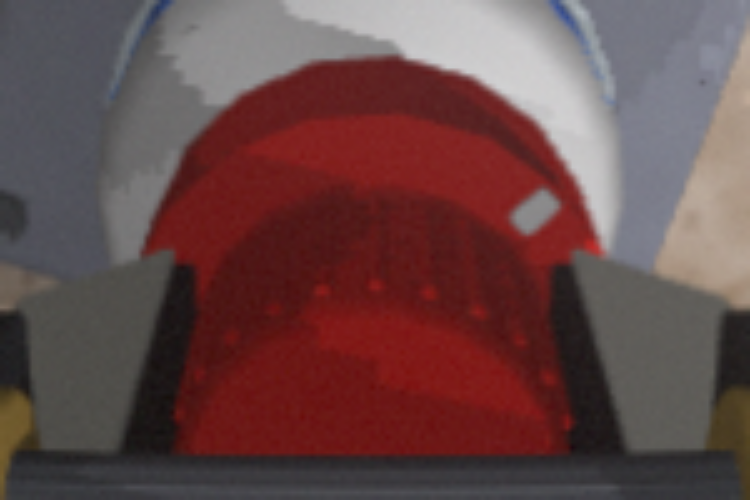

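The mark is still at about (317,242), fixed to the fingers, so the cap has turned the full 1.05 rad. Now I'll lift slowly, checking that nothing holds it.

Call:
{"fn": "move_arm", "kwargs": {
  "steps": "-0.001 0 0 0 200;-0.002 0 0 0 200;-0.004 0 0 0 200;-0.006 0 0 0 200;-0.008 0 0 0 200;-0.008 0 0 0 200"
}}

```text
clock: 11.32
position: [0.5103, -0.1632, 0.1344]
ee_rot: [-0.2, 1.559, 0.2]
force: [-0.4, 2.4, 9.5]
width: 0.411
```

Call:
{"fn": "move_arm", "kwargs": {
  "steps": "-0.002 0 0 0 200;-0.004 0 0 0 200;-0.006 0 0 0 200;-0.008 0 0 0 200;-0.008 0 0 0 200"
}}

```text
clock: 11.73
position: [0.5087, -0.1636, 0.1412]
ee_rot: [-0.199, 1.562, 0.199]
force: [0.3, 0.2, -1.2]
width: 0.404
```

Call:
{"fn": "move_arm", "kwargs": {
  "steps": "-0.005 0 0 0 200;-0.01 0 0 0 200;-0.02 0 0 0 200;-0.03 0 0 0 200;-0.045 0 0 0 200;-0.06 0 0 0 200;-0.07 0 0 0 200;-0.075 0 0 0 200;-0.075 0 0 0 200"
}}

```text
clock: 12.48
position: [0.5098, -0.1637, 0.2175]
ee_rot: [-0.2, 1.559, 0.199]
force: [1.3, 0.1, 0.3]
width: 0.411
```

```bash
python3 -c "
from h import *
rel([.573,.130,.2],.25); print(arm.observe()['ft_torque'])
d=snap('side','s5');d=snap('wrist','w5')"
```

```text
clk 12.4833 pos [ 0.5098 -0.1637  0.2175] F [1.3  0.07 0.26] w 37.84 q [-0.15   0.307  0.468  1.835 -0.16   1.034  0.635]
[[0.002, -0.251, 0.968], [-0.0, 0.968, 0.251], [-1.0, -0.001, 0.002]]
shift [0.0176 0.2684 0.135 ]
az 0.2539724322989644 turn 0.003972432298964379
[-0.11130375 -0.04609648 -0.04202547]
```

View pics/s5.png

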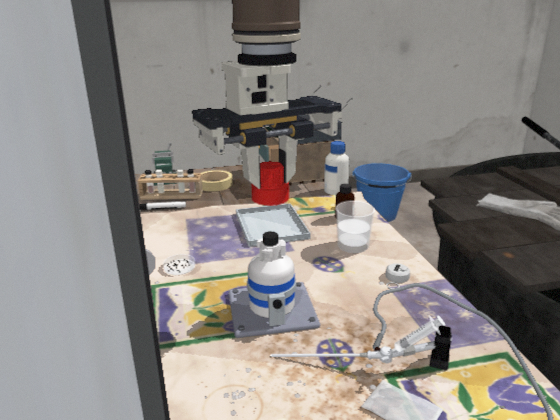

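The side view shows the cap held upright in the fingers at (269,182), and the bottle's mouth open at (270,240). Next I'll carry it to the tray.

Call:
{"fn": "move_arm", "kwargs": {
  "steps": "0 0.01 0.005 0 200;0 0.035 0.017 0 200;0 0.065 0.032 0 200;0 0.1 0.048 0 200;0 0.135 0.065 0 200;0 0.17 0.082 0 200;0 0.205 0.099 0 200;0 0.235 0.114 0 200;0 0.257 0.124 0 200;0 0.268 0.128 0 200"
}}

```text
clock: 13.42
position: [0.565, 0.1337, 0.2149]
ee_rot: [-0.203, 1.563, 0.205]
force: [-0.3, 0.6, -0.0]
width: 0.409
```

```bash
python3 -c "
from h import *
snap('top','t6'); rel([.567,.130,.025],.25)
"
```

```text
clk 13.4667 pos [0.5649 0.1342 0.2149] F [0.45 2.02 0.15] w 37.48 q [-0.586  0.381  0.361  1.721 -0.152  1.068  0.085]
[[-0.002, -0.257, 0.966], [0.001, 0.966, 0.257], [-1.0, 0.002, -0.001]]
shift [ 0.1899 -0.0049  0.0012]
az 0.26025137254177333 turn 0.01025137254177333
```

View pics/t6.png

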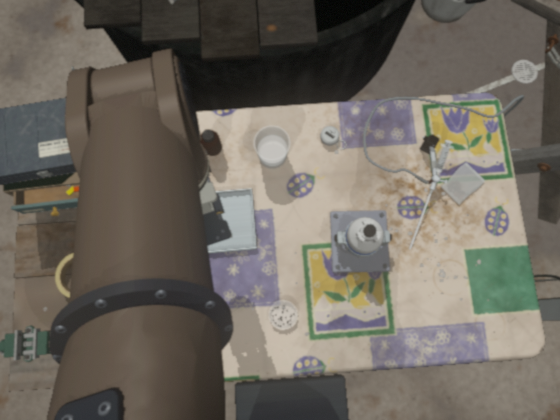

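The top view shows the arm over the tray, with the bottle open at (366,234). The bystanders are undisturbed. Now I'll descend.

Call:
{"fn": "move_arm", "kwargs": {
  "steps": "0.02 -0.001 0.001 0 200;0.045 -0.002 0.001 0 200;0.07 -0.004 0.001 0 200;0.095 -0.004 0.001 0 200;0.12 -0.004 0.001 0 200;0.14 -0.004 0.001 0 200;0.155 -0.004 0.001 0 200;0.165 -0.004 0.001 0 200;0.17 -0.004 0.001 0 200;0.17 -0.004 0.001 0 200"
}}

```text
clock: 14.3
position: [0.567, 0.1235, 0.0453]
ee_rot: [-0.199, 1.563, 0.198]
force: [0.2, 0.4, -0.6]
width: 0.407
```

```bash
python3 -c "
from h import *
d=snap('side','s7'); rel([.567,.130,.025],.25)
cv2.imwrite('pics/s7c.png',cv2.resize(d['img'][140:260,200:380],None,fx=4,fy=4))
"
```

```text
clk 14.35 pos [0.5676 0.1238 0.0462] F [-0.05 -0.31 -0.34] w 37.69 q [-0.513  0.582  0.295  1.883 -0.247  0.712  0.177]
[[-0.0, -0.25, 0.968], [-0.0, 0.968, 0.25], [-1.0, -0.0, -0.0]]
shift [0.0212 0.0061 0.0009]
az 0.25318987968885126 turn 0.0031898796888512604
```

View pics/s7c.png

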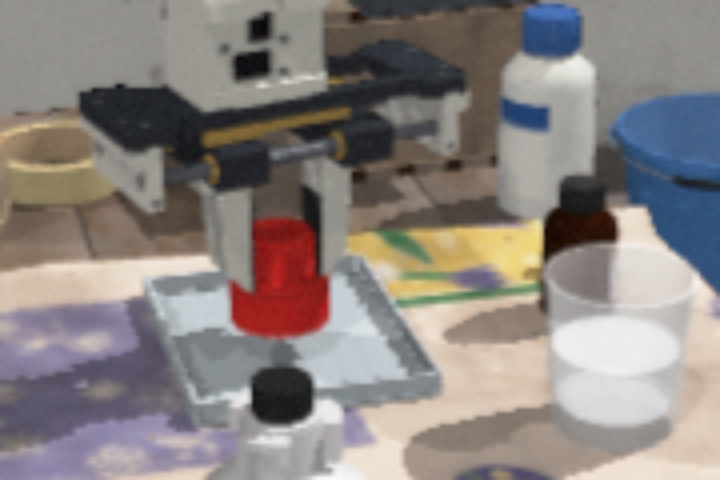

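The crop shows the cap upright, centred over the tray and clear of its walls. I'll lower it gently to the floor.

Call:
{"fn": "move_arm", "kwargs": {
  "steps": "0.004 0.003 0 0 200;0.008 0.004 0 0 200;0.012 0.004 0 0 200;0.015 0.004 0 0 200;0.017 0.004 0 0 200;0.017 0.004 0 0 200;0.017 0.004 0 0 200"
}}

```text
clock: 14.93
position: [0.5666, 0.1282, 0.0291]
ee_rot: [-0.199, 1.562, 0.199]
force: [-0.1, -0.3, -0.0]
width: 0.409
```

Call:
{"fn": "move_arm", "kwargs": {
  "steps": "0.0005 0 0 0 200;0.001 0 0 0 200;0.0015 0 0 0 200;0.002 0 0 0 200;0.002 0 0 0 200"
}}

```text
clock: 15.35
position: [0.5666, 0.1283, 0.0271]
ee_rot: [-0.199, 1.562, 0.199]
force: [0.3, 0.0, -0.4]
width: 0.41
```

Call:
{"fn": "move_arm", "kwargs": {
  "steps": "0.0005 0 0 0 200;0.001 0 0 0 200;0.001 0 0 0 200"
}}

```text
clock: 15.6
position: [0.5666, 0.1283, 0.026]
ee_rot: [-0.199, 1.562, 0.199]
force: [-0.4, -0.8, -0.7]
width: 0.406
```

Call:
{"fn": "move_arm", "kwargs": {
  "steps": "0.0003 0 0 0 200;0.0006 0 0 0 200;0.0008 0 0 0 200;0.0008 0 0 0 200"
}}

```text
clock: 15.93
position: [0.5666, 0.1283, 0.0254]
ee_rot: [-0.199, 1.562, 0.199]
force: [-0.7, 0.1, 0.4]
width: 0.409
```

Call:
{"fn": "move_arm", "kwargs": {
  "steps": "0.0003 0 0 0 200;0.0005 0 0 0 200;0.0005 0 0 0 200"
}}

```text
clock: 16.18
position: [0.5666, 0.1283, 0.0254]
ee_rot: [-0.199, 1.561, 0.199]
force: [-2.5, -0.0, 8.3]
width: 0.411
```

The cap is on the floor, with an 8 N contact. I'll ease off and open the fingers.

Call:
{"fn": "move_arm", "kwargs": {
  "steps": "-0.0003 0 0 0 200;-0.0003 0 0 0 145;-0.0003 0 0 0 130;-0.0003 0 0 0 110;-0.0003 0 0 0 100;-0.0003 0 0 0 100;-0.0003 0 0 0 100;-0.0003 0 0 0 100"
}}

```text
clock: 16.85
position: [0.5664, 0.1283, 0.025]
ee_rot: [-0.199, 1.562, 0.199]
force: [0.5, 0.3, 3.3]
width: 0.61
```

Call:
{"fn": "move_arm", "kwargs": {
  "steps": "-0.003 0 0 0 100;-0.008 0 0 0 100;-0.015 0 0 0 100;-0.025 0 0 0 100;-0.04 0 0 0 100;-0.055 0 0 0 100;-0.075 0 0 0 100;-0.09 0 0 0 100;-0.1 0 0 0 100;-0.1 0 0 0 100"
}}

```text
clock: 17.68
position: [0.568, 0.1286, 0.1279]
ee_rot: [-0.198, 1.557, 0.2]
force: [0.7, -0.1, -0.1]
width: 0.61
```

```bash
python3 -c "
from h import *
d=snap('side','s8'); w=snap('wrist','w8'); rel([.567,.130,.025],.25)
cv2.imwrite('pics/s8c.png',cv2.resize(d['img'][140:340,140:420],None,fx=2.8,fy=2.8))
"
```

```text
clk 17.7833 pos [0.5666 0.1285 0.1253] F [ 0.23 -0.18 -0.83] w 56.07 q [-0.555  0.477  0.338  1.823 -0.2    0.874  0.13 ]
[[0.001, -0.251, 0.968], [0.0, 0.968, 0.251], [-1.0, 0.0, 0.001]]
shift [0.1003 0.0013 0.0007]
az 0.2540491996174645 turn 0.004049199617464527
```

View pics/s8c.png

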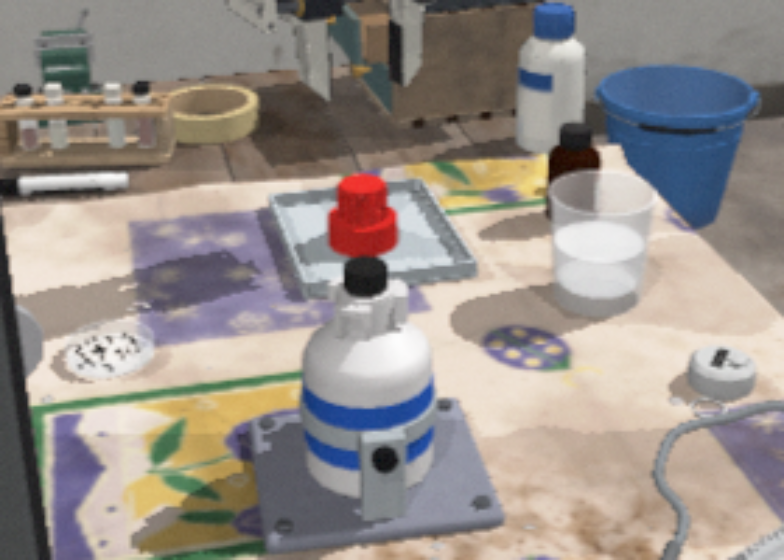

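View pics/w8.png

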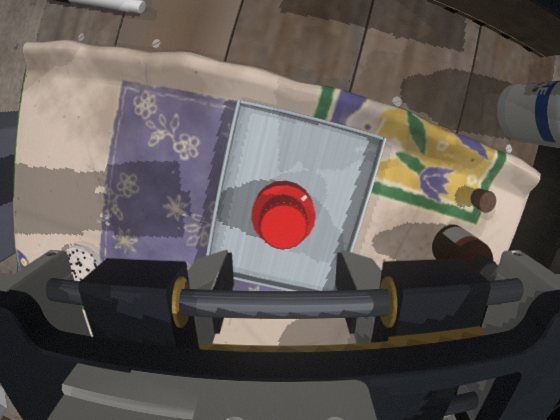

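The cap stands upright and free in the middle of the tray, at (365,215) in the crop and (284,215) in the wrist view. The gripper is clear of everything and the bystanders have not moved. I'll hand the job in.

```bash
python3 -c "
from h import *
print(arm.sign_off())"
```

```text
the job is handed in; nothing more can be done
None
```

The red cap is off the bottle and standing the right way up near the middle of the steel tray. I handed the job in at about 18 s of the 69 s allowed.

- **Pressing:** I felt down to the cap's ledge at about 8 N and gripped it. I then pressed it down about 7 mm until the force jumped at the rim.
- **Turning:** I turned the cap about 1.05 rad anticlockwise. The readings during the turn were 17.5 to 23.1 N. The 17.5 N dip, below the 20 to 25 N advised, came partway through and I pressed back up; the height stayed at the rim, and the twisting moment stayed small. The cap's white mark moved with the fingers throughout.
- **Lifting and placing:** The cap came off without resistance. I lowered it to the tray floor (peak reading about 8 N), eased off and opened the fingers.

The last side and wrist pictures show the cap upright in the tray, with the gripper about 10 cm above the release height and touching nothing. The beaker, brown bottle, egg dish and tally counter look unmoved; I judged that by eye and did not re-measure their positions. No final check failed.

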